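# Sort out the reagent stations of the slide-mounting bench

## Robot

A 6-joint arm with a two-finger parallel gripper is mounted at the origin on the work surface. World frame = base frame: x ahead of the robot, y to its left, z up, the work surface at z = 0. Lengths are in m, angles in rad, forces in N, time in s.
With the tool pointing down it reaches from about 0.3 to 0.875 m from the base axis. Payload 4.2 kg.
Tool frame: the origin (TCP) lies between the finger pads; the fingertips stand 14 mm ahead of it and the grasp point (between the pads) lies 5 mm behind it; z points along the fingers, y is the line along which they close (so a half turn about z gives the same grasp; the last joint's range is limited). The gripper opens to 85 mm and grips with 20 to 120 N. Pads are 22 mm wide; open, the fingers measure 114 mm over their backs; the gripper's body (76 mm by 85 mm) begins 54 mm behind the grasp point. The pads swing forward as they close: fully open they stand 13 mm farther back than shut.
Start: joints at [1.187, 0.32, 1.565, -0, 1.257, -0.02], TCP at [0.205, 0.537, 0.245] pointing down, gripper open.
Joint ranges: [-3.11, 3.11], [-0.84, 2.01], [0.21, 2.61], [-1.34, 4.49], [0.05, 2.63], [-2.56, 2.56]. Speed limits (rad/s): [2.57, 2.57, 3.14, 3.14, 3.14, 3.14].

## Interface

Orientations are given as a rotation vector (axis times angle).
In Python, from cell import env, snapshot, calibration gives the robot as it stands.
- The arm moves only by the tool jog_arm, never from a script. Its arguments are lists of equal length, an entry for each row: "dp": the shift along the tool's x, y, z in cm, a list of three; "twist": the turn, a rotation vector about the tool's x, y, z in degrees, a list of three; "hand": the closure, from 0 (fully open) to 1 (shut). A call has 1 to 10 rows; each row shifts and turns the commanded pose from where the row before left it, along the tool's axes as they then stand; what a row does not reach is not made up. A row lasts 1/12 s, in which the tool goes at most 41.7 mm and 7.16 degrees, less where a joint would pass 70% of its speed; a pose out of reach is approached as far as the arm can. A call is refused whole if a number of a shift passes 4.17 or a number of a turn 7.16, either way. A call with a gripper value outside its range is refused whole. The fingers move at their own pace and stop on an object; "force" is the grip in N (left out, the last holds). Time passes only in rows, so rows that do not move let the fingers close. It gives the time, the measured TCP pose, the force, the opening and the grip force at its end, in the units of the state.
- env.state(): the state, without advancing time (a new reading comes with each control period).
- snapshot(name): name is "scene" or "top"; returns (picture, depth): 384x512x3 uint8, red, green, blue; 384x512 float32, m along the optical axis (not along the pixel's ray), 0 where there is no reading.
- calibration(name): a dict with "K" (3x3 intrinsics, pixels), "extrinsics" (4x4, takes a point from world to camera coordinates). Camera axes: x right, y up, looking along -z (the intrinsics and any distortion apply to the point x, -y, -z); pixel columns grow to the right and rows downward; lengths in m; the calibration is good to about 2 mm. A picture is of the moment at which its call begins. calibration takes no time and is no camera call.
- env.hand_in(): hands the job in; it is judged then, once.
The state is a dict: "time": time; "qpos": joint angles; "qvel": joint speeds; "joint_efforts": joint torques, N m; "position": TCP position; "ee_rot": TCP orientation; "contact_force": force on the tool from outside, world axes, zero at the start; "ft_torque": the same for the moment, N m; "opening": finger opening in m; "gripper_force": force on a finger pad.
Only numpy, scipy, OpenCV 4.12 (cv2) and the standard library are available. Lean on these libraries where they do the work, as an engineer would, in place of code of your own. Each camera call takes 0.05 s, during which the arm holds its last target. There are 200 camera calls.

## Task

The containers on the mounting bench have been mixed up: each belongs upright in the middle of the drip tray of its own shape (the wide round jar in the large round tray, the square bottle in the square tray, the oblong slide box lengthwise in the oblong tray, the small dropper bottle in the small round tray). First take the dropper bottle off the cork mat to its empty tray, then park one of the other three upright in the middle of the mat to make room, and go on until every container is at home and the mat is empty. Set each one down gently, never dropping it or tipping it over, and let go of it.

Things in the scene. Friction and masses are not known exactly. Their poses are not given: they have to be found in the camera images.
- jar: Loose wide round screw-top jar, brown glass with a black cap: body 56 mm diameter up to 58 mm, cap 52 mm diameter from 63 mm to the top at 83 mm; about 250 g. Origin: centre of its underside, z up. At the start it stands in the square tray. Its home is the large round tray.
- square_bottle: Loose white plastic bottle of square section: body 48 x 48 mm, 70 mm high, with a round grey cap 34 mm across, top at 92 mm; about 200 g. Origin: centre of its underside, z up. x and y are square to its flat sides. At the start it stands in the oblong tray. Its home is the square tray; its turn there does not matter.
- slide_box: Loose oblong grey plastic slide box with a white lid: 76 mm long (x), 38 mm wide (y), straight-sided to 62 mm, and a small bar 30 x 8 mm on the lid up to 70 mm; about 180 g. Origin: centre of its underside, z up. At the start it stands in the large round tray. Its home is the oblong tray, its length along the tray's length, either way round.
- dropper: Loose small round dropper bottle, brown glass with black collar and rubber teat: body 34 mm diameter up to 46 mm, collar 22 mm diameter from 54 to 68 mm, teat 14 mm diameter up to 92 mm; about 80 g. Origin: centre of its underside, z up. At the start it stands on the cork mat. Its home is the small round tray.
- round_tray: Plain stainless-steel drip tray fixed to the bench: floor 3 mm thick, rim 3 mm wide and 11 mm high over the bench. Origin: centre of its underside, at bench height, so a container in it stands 3 mm higher. Large round one: 94 mm inside, 100 mm outside diameter.
- square_tray: Plain stainless-steel drip tray fixed to the bench: floor 3 mm thick, rim 3 mm wide and 11 mm high over the bench. Origin: centre of its underside, at bench height, so a container in it stands 3 mm higher. Square one: 88 x 88 mm inside, 94 x 94 mm outside; x and y along its sides.
- oblong_tray: Plain stainless-steel drip tray fixed to the bench: floor 3 mm thick, rim 3 mm wide and 11 mm high over the bench. Origin: centre of its underside, at bench height, so a container in it stands 3 mm higher. Oblong one: 108 mm (x) by 68 mm (y) inside, 114 x 74 mm outside.
- small_tray: Plain stainless-steel drip tray fixed to the bench: floor 3 mm thick, rim 3 mm wide and 11 mm high over the bench. Origin: centre of its underside, at bench height, so a container in it stands 3 mm higher. Small round one: 62 mm inside, 68 mm outside diameter. Empty at the start.
- cork_mat: Flat square cork mat fixed to the bench, 90 x 90 mm, 4 mm thick, no rim. Origin: centre of its underside, at bench height; x and y along its sides. The parking spot; the dropper bottle stands on it at the start.
Mind the look-alikes: they are no part of the job. What is shaped like the square_tray but purple is not meant.

How it is judged:
On the way, in this order (a step that is already met when the one before it is completed fails the run):
1. the dropper bottle stands released in the small round tray (horizontal distance between dropper and small_tray below 0.015 m and z of dropper in the frame of small_tray below 0.008 m and angle between dropper's own z axis and vertical below 0.12 rad and linear speed of dropper below 0.02 m/s and contact force between the fingers and dropper below 0.1 N), for 0.2 s.
2. one of the other three containers stands released on the cork mat, within 25 mm of its middle (((horizontal distance between jar and cork_mat below 0.025 m and z of jar in the frame of cork_mat below 0.008 m and angle between jar's own z axis and vertical below 0.12 rad and linear speed of jar below 0.02 m/s and contact force between the fingers and jar below 0.1 N) or (horizontal distance between square_bottle and cork_mat below 0.025 m and z of square_bottle in the frame of cork_mat below 0.008 m and angle between square_bottle's own z axis and vertical below 0.12 rad and linear speed of square_bottle below 0.02 m/s and contact force between the fingers and square_bottle below 0.1 N) or (horizontal distance between slide_box and cork_mat below 0.025 m and z of slide_box in the frame of cork_mat below 0.008 m and angle between slide_box's own z axis and vertical below 0.12 rad and linear speed of slide_box below 0.02 m/s and contact force between the fingers and slide_box below 0.1 N))), for 0.2 s.
At the end, for the whole second after the job is handed in: Each of the four containers stands upright (within 0.12 rad), released and at rest on the floor of the tray of its own shape, its centre within 15 mm of the tray's centre; the slide box lies along the oblong tray within 0.3 rad (all of step 1 and horizontal distance between jar and round_tray below 0.015 m and z of jar in the frame of round_tray below 0.008 m and angle between each of jar, square_bottle, slide_box's own z axis and vertical below 0.12 rad and linear speed of each of jar, square_bottle, slide_box below 0.02 m/s and horizontal distance between square_bottle and square_tray below 0.015 m and z of square_bottle in the frame of square_tray below 0.008 m and horizontal distance between slide_box and oblong_tray below 0.015 m and z of slide_box in the frame of oblong_tray below 0.008 m and angle between the x axis of slide_box and the x axis of oblong_tray, either way round below 0.3 rad and contact force between the fingers and jar below 0.1 N and contact force between the fingers and square_bottle below 0.1 N and contact force between the fingers and slide_box below 0.1 N); the robot touches nothing.
It fails at once if a container is tipped over (leans more than 0.6 rad) (angle between any of dropper, jar, square_bottle, slide_box's own z axis and vertical above 0.6 rad).
It fails at once if a container is dropped (moves faster than 0.8 m/s, out of the fingers, as after a fall of some 35 mm) ((linear speed of dropper above 0.8 m/s and contact force between the fingers and dropper below 0.1 N) or (linear speed of jar above 0.8 m/s and contact force between the fingers and jar below 0.1 N) or (linear speed of square_bottle above 0.8 m/s and contact force between the fingers and square_bottle below 0.1 N) or (linear speed of slide_box above 0.8 m/s and contact force between the fingers and slide_box below 0.1 N)).
It also fails if it takes over 144 s, if anything falls off the work surface, if the arm or the gripper's body presses on something with over 40 N, if the wrist force passes 120 N, or if a joint passes its speed limit or range.

## Working session

There is one attempt and no reset: what is moved stays moved. The work goes in short steps, Python scripts to look and compute and a tool call to move; the robot and the scene stay as the last step left them, time stands still between calls to the robot, and variables do not carry over. Pictures are saved under pics/ and viewed, at most 14 in all, crops included, and the job is handed in when it is done.

Besides the shell and the picture viewer there is one more tool, called as name(argument=value, ...) on one line, values as JSON. jog_arm: Moves the arm, as the interface text tells. Its arguments: {"type":"object","properties":{"dp":{"type":"array"},"twist":{"type":"array"},"hand":{"type":"array"},"force":{"type":"number"}},"required":["dp","twist","hand"]}

```bash
mkdir -p pics; ls; python3 - <<'E'
from cell import env,snapshot,calibration
import cv2,numpy as np
for n in("top","scene"):
    p,d=snapshot(n); np.savez(f"pics/{n}0.npz",p=p,d=d); c=calibration(n)
    print(n,c["K"].tolist(),np.round(c["extrinsics"],4).tolist(),[k for k in c])
    cv2.imwrite(f"pics/{n}0.png",cv2.resize(p[:,:,::-1],(768,576),interpolation=cv2.INTER_CUBIC))
print(env.state())
E
```

```text
pics
top [[373.1671768360517, 0.0, 260.5675683163515], [0.0, 373.1671768360517, 188.60242018379634], [0.0, 0.0, 1.0]] [[-0.002, -1.0, 0.0053, -0.056], [0.9861, -0.0011, 0.166, -0.4411], [-0.166, 0.0055, 0.9861, -0.9031], [0.0, 0.0, 0.0, 1.0]] ['K', 'extrinsics']
scene [[402.4617366509245, 0.0, 254.98356735399958], [0.0, 402.4617366509245, 182.64443577510437], [0.0, 0.0, 1.0]] [[0.6949, 0.7188, -0.0218, -0.2534], [-0.4595, 0.4672, 0.7554, 0.1785], [0.5531, -0.5149, 0.6549, -1.3138], [0.0, 0.0, 0.0, 1.0]] ['K', 'extrinsics']
{'time': 0.1, 'qpos': array([ 1.18701822e+00,  3.20222890e-01,  1.56552990e+00, -5.54194866e-06,
        1.25743490e+00, -2.00074641e-02]), 'qvel': array([-1.40165475e-03, -3.13474253e-03, -3.12793939e-04,  4.16506340e-05,
       -1.69964963e-03, -2.44069255e-04]), 'joint_efforts': array([-1.07199194e-03, -4.16406047e+01, -2.34702694e+01, -1.18336661e-04,
        5.02453011e-03,  2.57422687e-05]), 'position': array([0.20443916, 0.53699728, 0.24457978]), 'ee_rot': array([-5.68204464e-01, -3.08946030e+00,  2.45601038e-03]), 'contact_force': array([-0.35331278,  0.17740698, -0.19770443]), 'ft_torque': array([-0.01580616, -0.00274612,  0.02845787]), 'gripper_force': 0.0, 'opening': 0.08515739094046086}
```

View pics/top0.png

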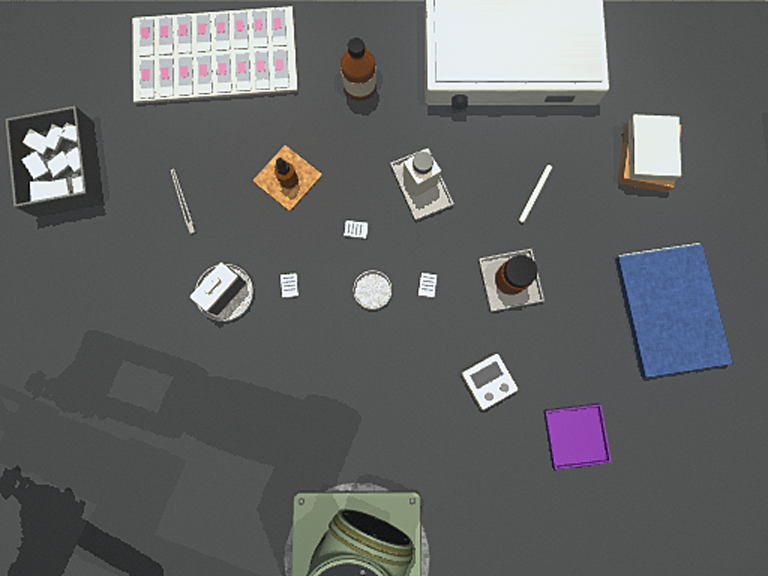

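View pics/scene0.png

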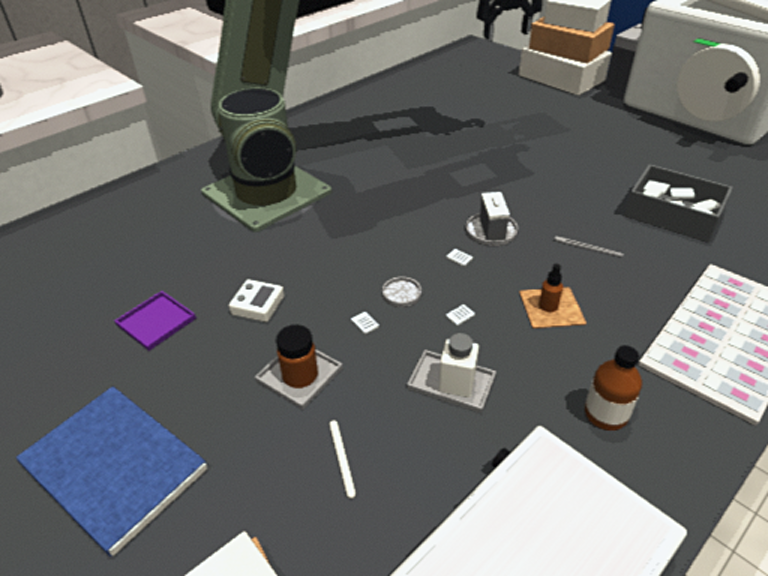

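The top view (768 px scale) shows:
- the mat with the dropper at (288,177)
- the small round tray, empty, at (373,290)
- the large round tray with the slide box at (222,292)
- the oblong tray with the square bottle at (422,184)
- the square steel tray with the jar at (512,280)

Two things could be the square tray: steel at (512,280) and purple at (577,437). The purple one is the look-alike, so steel is meant. The big brown bottle at (358,70) is also no part of the job.

```bash
cat > h.py <<'E'
import numpy as np,cv2
from cell import env,snapshot,calibration
def ray(n,uv):
    c=calibration(n);K=c["K"];E=c["extrinsics"];R=E[:3,:3];t=E[:3,3]
    uv=np.asarray(uv,float).reshape(-1,2)
    d=np.c_[(uv[:,0]-K[0,2])/K[0,0],-(uv[:,1]-K[1,2])/K[1,1],-np.ones(len(uv))]
    return -R.T@t,d@R
def plane(n,uv,z):
    o,d=ray(n,uv);return o+d*((z-o[2])/d[:,2])[:,None]
def cloud(n,dep):
    h,w=dep.shape;v,u=np.mgrid[:h,:w]
    o,d=ray(n,np.c_[u.ravel(),v.ravel()])
    P=o+d*dep.reshape(-1,1);P[dep.ravel()==0]=np.nan
    return P.reshape(h,w,3)
E
python3 - <<'E'
from h import *
R=dict(mat=(288,177),small=(373,290),round=(222,292),obl=(422,184),sq=(512,280))
f=np.load("pics/top0.npz");p,d=f["p"],f["d"];P=cloud("top",d)
print("cam",ray("top",[0,0])[0])
hsv=cv2.cvtColor(p,cv2.COLOR_RGB2HSV)
tiles=[]
for n,(u,v) in R.items():
    u,v=int(u/1.5),int(v/1.5);s=26
    sl=np.s_[v-s:v+s,u-s:u+s];Z=P[sl];z=Z[...,2]
    print(n,"bench z",np.nanmedian(z[:4]),"std",np.nanstd(z[:4]),"max",np.nanmax(z),np.nanpercentile(z,[50,70,80,90,95]).round(4))
    m=(z>0.0025);fx=Z[m]
    low=(z>.002)&(z<.016)
    q=Z[low];print("  low n",low.sum(),q.min(0).round(3),q.max(0).round(3),np.median(q[:,2]))
    top=z>np.nanmax(z)-.006;print("  top",top.sum(),Z[top].mean(0).round(4),Z[top][:,:2].min(0).round(4),Z[top][:,:2].max(0).round(4))
    tiles.append(cv2.resize(p[sl][:,:,::-1],(260,260),interpolation=cv2.INTER_NEAREST))
    zz=np.clip(np.nan_to_num(z)*255/.1,0,255).astype(np.uint8)
    if n=="sq":tiles.append(cv2.resize(p[v+25+53:v+25+105,u+18:u+70][:,:,::-1],(260,260)))
cv2.imwrite("pics/crops.png",np.vstack([np.hstack(tiles[:3]),np.hstack(tiles[3:])]))
E
```

```text
cam [ 0.28491057 -0.05147442  0.96408086]
mat bench z 0.00031546808214844013 std 0.0018190413861863895 max 0.09883251329353038 [0.0021 0.004  0.0051 0.0073 0.0512]
  low n 1163 [0.57  0.059 0.002] [0.715 0.199 0.015] 0.004129205916911349
  top 14 [0.6345 0.1267 0.0944] [0.6293 0.1211] [0.639  0.1313]
small bench z 0.0009107254881076665 std 0.0016980310633202037 max 0.014913694647972542 [0.0014 0.0026 0.0034 0.0047 0.0065]
  low n 1049 [ 0.37  -0.09   0.002] [0.505 0.045 0.015] 0.0034425452037553095
  top 93 [ 0.4348 -0.0241  0.0117] [ 0.4023 -0.0553] [0.468  0.0092]
round bench z 0.0005994245861623559 std 0.0018447898633090108 max 0.07601478066309186 [0.0027 0.0099 0.0501 0.0659 0.0671]
  low n 906 [0.368 0.169 0.002] [0.502 0.307 0.016] 0.003841534288960613
  top 46 [0.4318 0.2318 0.0731] [0.398  0.2169] [0.4545 0.2422]
obl bench z 0.000629740085494046 std 0.007173174994639985 max 0.0993767270729583 [0.0022 0.005  0.0136 0.0724 0.0926]
  low n 908 [ 0.558 -0.181  0.002] [ 0.703 -0.042  0.016] 0.00400289031468537
  top 128 [ 0.6338 -0.1084  0.0958] [ 0.6183 -0.1242] [ 0.6499 -0.0921]
sq bench z 0.0007135032580786183 std 0.0017525623167312704 max 0.09163554028027476 [0.0028 0.0057 0.0146 0.0854 0.087 ]
  low n 1046 [ 0.387 -0.336  0.002] [ 0.524 -0.198  0.015] 0.004078181554172
  top 262 [ 0.4529 -0.264   0.0873] [ 0.4287 -0.2881] [ 0.478  -0.2395]
```

View pics/crops.png

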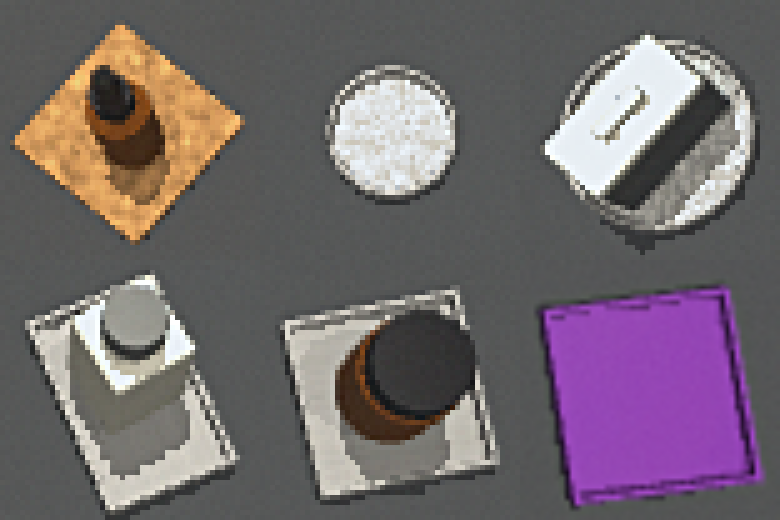

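The crops confirm the steel trays and the purple decoy. Next I measure centres and yaws.

```bash
cat >> h.py <<'E'
from scipy.spatial.transform import Rotation as Ro
def rect(pts):
    (c,s,a)=cv2.minAreaRect((pts[:,:2]*1000).astype(np.float32))
    if s[0]<s[1]: s=s[::-1];a+=90
    return np.round(c,1),np.round(s,1),round((a+90)%180-90,1)   # mm, long axis deg
def go(x,y,z,phi=None):
    """twist (deg about tool z), then shift in cm in the twisted tool axes; phi: world deg of closing line"""
    s=env.state();R=Ro.from_rotvec(s["ee_rot"]).as_matrix()
    tw=0.
    if phi is not None:
        cur=np.degrees(np.arctan2(R[1,1],R[0,1]));tw=-((phi-cur+90)%180-90)
    R2=R@Ro.from_rotvec([0,0,np.radians(tw)]).as_matrix()
    print("t",round(s["time"],2),"pos",s["position"].round(4),"twist",round(tw,1),"q6",s["qpos"][5].round(2),"dp cm",(R2.T@(np.array([x,y,z])-s["position"])*100).round(2),"open",round(s["opening"],4),"tooly",np.round(np.degrees(np.arctan2(R[1,1],R[0,1])),1))
E
python3 - <<'E'
from h import *
R=dict(mat=(288,177),small=(373,290),round=(222,292),obl=(422,184),sq=(512,280))
f=np.load("pics/top0.npz");p,d=f["p"],f["d"];P=cloud("top",d)
g=p.astype(int).max(2)
for n,(u,v) in R.items():
    u,v=int(u/1.5),int(v/1.5);s=26
    vv,uu=np.mgrid[v-s:v+s,u-s:u+s];sl=np.s_[v-s:v+s,u-s:u+s]
    z=P[sl][...,2];m=(g[sl]>np.median(g[sl][:3])+22)&(z<.022)
    m=cv2.morphologyEx(m.astype(np.uint8),cv2.MORPH_OPEN,np.ones((2,2)))>0
    W=plane("top",np.c_[uu[m],vv[m]],.004 if n=="mat" else .010)
    c,r=cv2.minEnclosingCircle((W[:,:2]*1000).astype(np.float32))
    print(n,"rect",*rect(W),"circ",np.round(c,1),round(2*r,1))
    for lo,hi,zz,l in((.058,.069,.065,"lid"),(.066,.080,.073,"shoulder"),(.082,.105,None,"top")):
        k=(z>lo)&(z<hi)
        if k.sum()>8:
            Q=plane("top",np.c_[uu[k],vv[k]],zz) if zz else P[sl][k]
            print("  ",l,k.sum(),*rect(Q),"mean",Q.mean(0).round(4))
go(.6345,.1267,.16)
E
```

```text
mat rect [637.5 126.9] [89.9 89.8] -39.5 circ [636.7 125.8] 121.7
   lid 19 [626.7 124.6] [21.4 12.9] -75.2 mean [0.6267 0.1238 0.065 ]
   shoulder 43 [631.5 124.5] [20.1 19. ] -63.1 mean [0.6307 0.1244 0.073 ]
   top 28 [635.  126.3] [11.9 11. ] -15.6 mean [0.6338 0.126  0.0919]
small rect [429.3 -27.1] [63.4 61.4] 57.0 circ [432.6 -26.7] 68.3
round rect [425.7 221.2] [94.8 81.5] -17.4 circ [428.3 229.1] 100.1
   lid 447 [431.  231.2] [75.8 41.1] -40.1 mean [0.431  0.2315 0.065 ]
   shoulder 263 [430.8 230. ] [74.7 37. ] -39.7 mean [0.4308 0.2304 0.073 ]
obl rect [ 624.  -113.8] [115.2  75.4] 22.8 circ [ 623.5 -112.8] 133.9
   lid 39 [ 630.8 -111. ] [51.7 43.2] -62.6 mean [ 0.6172 -0.1089  0.065 ]
   shoulder 192 [ 632.6 -108.2] [48.8 48.3] 31.7 mean [ 0.6261 -0.1075  0.073 ]
   top 161 [ 633.8 -108.6] [32.3 31.7] 42.8 mean [ 0.6324 -0.108   0.0945]
sq rect [ 450.  -267.3] [95.3 94.9] -78.8 circ [ 449.8 -268.1] 129.6
   lid 54 [ 445.1 -254. ] [53.7 29.6] 41.4 mean [ 0.442  -0.2496  0.065 ]
   shoulder 34 [ 442.5 -250.9] [49.4 22.2] 41.3 mean [ 0.4413 -0.2478  0.073 ]
   top 357 [ 453.8 -263.7] [50.1 48.3] -2.0 mean [ 0.4535 -0.2636  0.0865]
t 0.1 pos [0.2044 0.537  0.2446] twist 0.0 q6 -0.02 dp cm [-54.79 -23.03   8.49] open 0.0852 tooly 69.2
```

jog_arm(dp=[[-1.5,-0.6,0],[-3.4,-1.43,0],[-3.4,-1.43,0],[-3.4,-1.43,0],[-3.4,-1.43,0],[-3.4,-1.43,0],[-3.4,-1.43,0],[-3.4,-1.43,0],[-3.4,-1.43,0],[-3.4,-1.43,0]], twist=[[0,0,0],[0,0,0],[0,0,0],[0,0,0],[0,0,0],[0,0,0],[0,0,0],[0,0,0],[0,0,0],[0,0,0]], hand=[0,0,0,0,0,0,0,0,0,0])

```text
time: 0.93
position: [0.4575, 0.2957, 0.245]
ee_rot: [-0.568, -3.089, 0.0]
contact_force: [1.1, 0.1, -0.5]
opening: 0.0853
gripper_force: 0.0
```

jog_arm(dp=[[-3.4,-1.43,1],[-3.4,-1.43,1],[-3.4,-1.43,1],[-3.4,-1.43,1],[-3.4,-1.43,1],[-3.4,-1.43,1],[-2,-0.9,1],[0,0,0],[0,0,0]], twist=[[0,0,0],[0,0,0],[0,0,0],[0,0,0],[0,0,0],[0,0,0],[0,0,0],[0,0,0],[0,0,0]], hand=[0,0,0,0,0,0,0,0,0])

```text
time: 1.68
position: [0.6321, 0.1279, 0.1737]
ee_rot: [-0.571, -3.086, 0.001]
contact_force: [-0.2, 0.1, 0.4]
opening: 0.0852
gripper_force: 0.0
```

```bash
python3 -c "
from h import *
go(.634,.126,.042)"
```

```text
t 1.68 pos [0.6321 0.1279 0.1737] twist 0.0 q6 -1.02 dp cm [-0.28 -0.1  13.17] open 0.0852 tooly 69.0
```

jog_arm(dp=[[-0.28,-0.1,1],[0,0,2],[0,0,2],[0,0,2],[0,0,2],[0,0,2],[0,0,1.5],[0,0,0.67],[0,0,0],[0,0,0]], twist=[[0,0,0],[0,0,0],[0,0,0],[0,0,0],[0,0,0],[0,0,0],[0,0,0],[0,0,0],[0,0,0],[0,0,0]], hand=[0,0,0,0,0,0,0,0,0,0])

```text
time: 2.52
position: [0.6345, 0.1278, 0.0441]
ee_rot: [0.567, 3.09, 0.001]
contact_force: [0.2, -0.2, -0.1]
opening: 0.0853
gripper_force: 0.0
```

jog_arm(dp=[[0,0,0],[0,0,0],[0,0,0],[0,0,0],[0,0,0],[0,0,0],[0,0,0],[0,0,0],[0,0,0],[0,0,0]], twist=[[0,0,0],[0,0,0],[0,0,0],[0,0,0],[0,0,0],[0,0,0],[0,0,0],[0,0,0],[0,0,0],[0,0,0]], hand=[0.2,0.3,0.4,0.5,0.6,0.7,0.8,0.9,1,1], force=25)

```text
time: 3.35
position: [0.6348, 0.127, 0.0443]
ee_rot: [0.568, 3.089, 0.0]
contact_force: [-1.6, -0.8, 5.5]
opening: 0.0326
gripper_force: 25.1
```

```bash
python3 -c "
from h import *
go(.4326,-.0267,.12)
p,d=snapshot('scene');cv2.imwrite('pics/s1.png',cv2.resize(p[130:290,220:420][:,:,::-1],(700,560)))"
```

```text
t 3.35 pos [0.6348 0.127  0.0443] twist 0.0 q6 -1.03 dp cm [ 13.42 -21.55  -7.59] open 0.0326 tooly 69.2
```

View pics/s1.png

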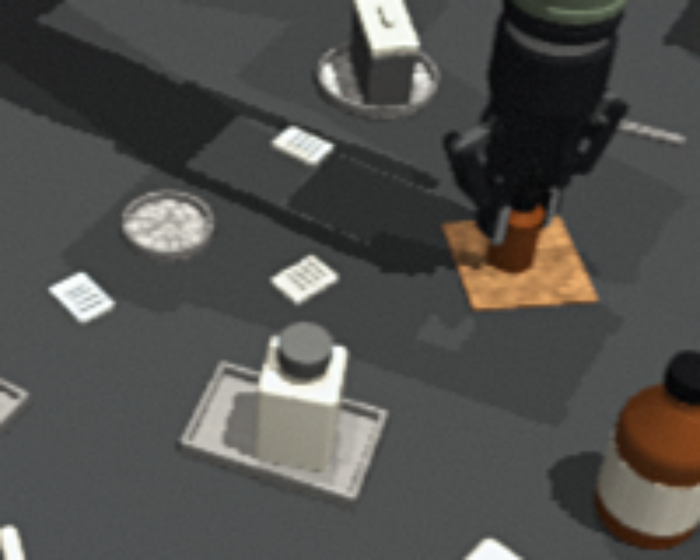

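The dropper is held at (515,235) in the crop, upright on the mat.

jog_arm(dp=[[0,0,-0.5],[0,0,-1],[0,0,-1.5],[0,0,-1.5],[0,0,-1.5],[0.5,-0.8,-1],[1,-1.6,-0.5],[1.5,-2.4,0],[1.5,-2.4,0],[1.5,-2.4,0]], twist=[[0,0,0],[0,0,0],[0,0,0],[0,0,0],[0,0,0],[0,0,0],[0,0,0],[0,0,0],[0,0,0],[0,0,0]], hand=[1,1,1,1,1,1,1,1,1,1])

```text
time: 4.23
position: [0.5425, 0.0579, 0.1187]
ee_rot: [-0.567, -3.089, 0.0]
contact_force: [0.4, -0.1, -1.4]
opening: 0.033
gripper_force: 25.1
```

jog_arm(dp=[[1.5,-2.4,0],[1.5,-2.4,0],[1.5,-2.4,0],[1.4,-2.3,0],[1,-1.6,0],[0.5,-0.8,0],[0,0,0],[0,0,0]], twist=[[0,0,0],[0,0,0],[0,0,0],[0,0,0],[0,0,0],[0,0,0],[0,0,0],[0,0,0]], hand=[1,1,1,1,1,1,1,1])

```text
time: 4.9
position: [0.4333, -0.0262, 0.119]
ee_rot: [0.569, 3.088, 0.001]
contact_force: [0.2, 0.6, -0.1]
opening: 0.0329
gripper_force: 25.1
```

```bash
python3 -c "
from h import *
go(.4326,-.0267,.0435)"
```

```text
t 4.9 pos [ 0.4333 -0.0262  0.119 ] twist 0.0 q6 -1.29 dp cm [ 0.06 -0.08  7.55] open 0.0329 tooly 69.1
```

jog_arm(dp=[[0.06,-0.08,0.7],[0,0,1.5],[0,0,1.5],[0,0,1.3],[0,0,1],[0,0,0.6],[0,0,0.4],[0,0,0.3],[0,0,0.2],[0,0,0]], twist=[[0,0,0],[0,0,0],[0,0,0],[0,0,0],[0,0,0],[0,0,0],[0,0,0],[0,0,0],[0,0,0],[0,0,0]], hand=[1,1,1,1,1,1,1,1,1,1])

```text
time: 5.73
position: [0.4323, -0.0266, 0.0436]
ee_rot: [0.568, 3.089, 0.0]
contact_force: [0.9, 0.9, -0.6]
opening: 0.0333
gripper_force: 25.1
```

```bash
python3 -c "
from h import *
go(.4326,-.0267,.0435); print(env.state()['contact_force'])
p,d=snapshot('scene');cv2.imwrite('pics/s2.png',cv2.resize(p[100:240,200:375][:,:,::-1],(700,560)))"
```

```text
t 5.73 pos [ 0.4323 -0.0266  0.0436] twist 0.0 q6 -1.3 dp cm [-0.03  0.    0.01] open 0.0333 tooly 69.2
[ 0.86425305  0.90437457 -0.64877091]
```

View pics/s2.png

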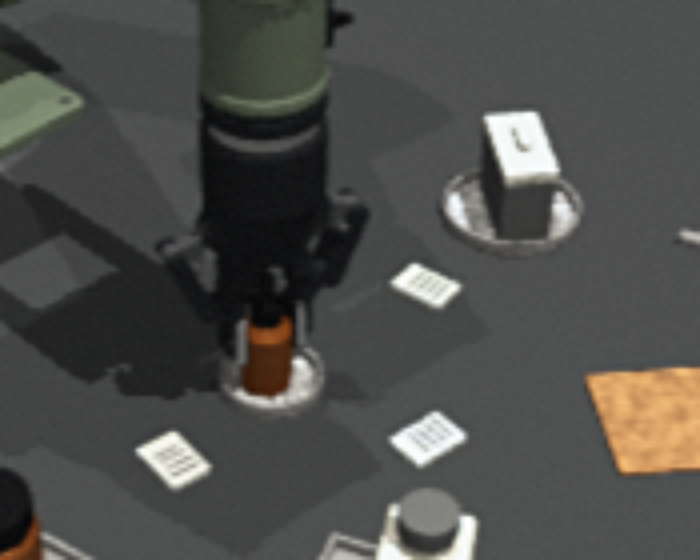

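The dropper hangs just over the tray floor, centred at (270,385). I lower it until it touches.

jog_arm(dp=[[0,0,0.1],[0,0,0],[0,0,0.1],[0,0,0],[0,0,0]], twist=[[0,0,0],[0,0,0],[0,0,0],[0,0,0],[0,0,0]], hand=[1,1,1,1,1])

```text
time: 6.2
position: [0.4325, -0.0268, 0.0432]
ee_rot: [0.568, 3.088, 0.001]
contact_force: [-3.4, -0.0, 12.8]
opening: 0.0327
gripper_force: 26.3
```

Contact, 12.8 N. Back off 1 mm, then open.

jog_arm(dp=[[0,0,-0.1],[0,0,0],[0,0,0],[0,0,0],[0,0,0],[0,0,0],[0,0,0],[0,0,0],[0,0,0],[0,0,0]], twist=[[0,0,0],[0,0,0],[0,0,0],[0,0,0],[0,0,0],[0,0,0],[0,0,0],[0,0,0],[0,0,0],[0,0,0]], hand=[1,0.55,0.5,0.4,0.3,0.2,0.1,0,0,0])

```text
time: 7.03
position: [0.432, -0.0267, 0.0426]
ee_rot: [-0.568, -3.09, -0.0]
contact_force: [-0.1, 0.2, 0.0]
opening: 0.0855
gripper_force: 0.0
```

jog_arm(dp=[[0,0,-1],[0,0,-2],[0,0,-2.5],[0,0,-2.5],[0,0,-2],[0,0,-1],[0,0,0]], twist=[[0,0,0],[0,0,0],[0,0,0],[0,0,0],[0,0,0],[0,0,0],[0,0,0]], hand=[0,0,0,0,0,0,0])

```text
time: 7.62
position: [0.4335, -0.0269, 0.1549]
ee_rot: [0.567, 3.084, 0.001]
contact_force: [0.2, 0.3, -0.5]
opening: 0.0855
gripper_force: 0.0
```

```bash
python3 -c "
from h import *
go(.431,.231,.155,50)
p,d=snapshot('scene');cv2.imwrite('pics/s3.png',cv2.resize(p[100:240,200:375][:,:,::-1],(700,560)))"
```

```text
t 7.62 pos [ 0.4335 -0.0269  0.1549] twist 19.2 q6 -1.3 dp cm [16.76 19.59 -0.02] open 0.0855 tooly 69.2
```

View pics/s3.png

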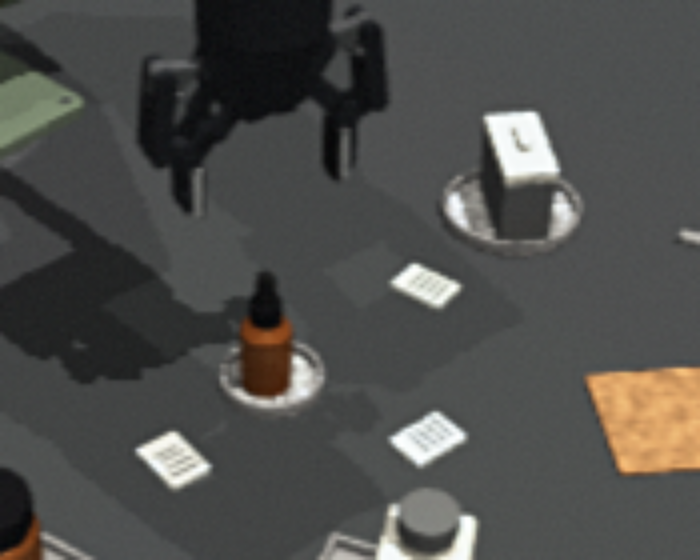

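The dropper stands released in the small tray at (268,375). The slide box is next; twist first, then shift.

jog_arm(dp=[[0,0,0],[0,0,0],[0,0,0],[1,1.2,0],[2,2.3,0],[2,2.3,0],[2,2.3,0],[2,2.3,0],[2,2.3,0],[2,2.3,0]], twist=[[0,0,6.4],[0,0,6.4],[0,0,6.4],[0,0,0],[0,0,0],[0,0,0],[0,0,0],[0,0,0],[0,0,0],[0,0,0]], hand=[0,0,0,0,0,0,0,0,0,0])

```text
time: 8.5
position: [0.4279, 0.1729, 0.1512]
ee_rot: [-1.075, -2.95, 0.003]
contact_force: [-0.2, 0.5, 0.6]
opening: 0.0855
gripper_force: 0.0
```

jog_arm(dp=[[2,2.3,0],[1.5,1.9,0],[0.3,0.4,0],[0,0,0],[0,0,0]], twist=[[0,0,0],[0,0,0],[0,0,0],[0,0,0],[0,0,0]], hand=[0,0,0,0,0])

```text
time: 8.92
position: [0.4287, 0.2306, 0.1515]
ee_rot: [-1.074, -2.951, 0.004]
contact_force: [-0.6, -0.2, 0.5]
opening: 0.0853
gripper_force: 0.0
```

```bash
python3 -c "
from h import *
go(.431,.231,.033,50)"
```

```text
t 8.92 pos [0.4287 0.2306 0.1515] twist -0.0 q6 -0.4 dp cm [-0.16  0.21 11.85] open 0.0853 tooly 50.0
```

jog_arm(dp=[[-0.16,0.21,1],[0,0,2],[0,0,2],[0,0,2],[0,0,2],[0,0,1.5],[0,0,1],[0,0,0.35],[0,0,0],[0,0,0]], twist=[[0,0,0],[0,0,0],[0,0,0],[0,0,0],[0,0,0],[0,0,0],[0,0,0],[0,0,0],[0,0,0],[0,0,0]], hand=[0,0,0,0,0,0,0,0,0,0])

```text
time: 9.75
position: [0.4323, 0.2313, 0.0341]
ee_rot: [-1.077, -2.951, 0.0]
contact_force: [-0.2, -0.1, 0.9]
opening: 0.0856
gripper_force: 0.0
```

jog_arm(dp=[[0,0,0],[0,0,0],[0,0,0],[0,0,0],[0,0,0],[0,0,0],[0,0,0],[0,0,0],[0,0,0],[0,0,0]], twist=[[0,0,0],[0,0,0],[0,0,0],[0,0,0],[0,0,0],[0,0,0],[0,0,0],[0,0,0],[0,0,0],[0,0,0]], hand=[0.2,0.3,0.4,0.5,0.6,0.7,0.8,0.9,1,1], force=30)

```text
time: 10.58
position: [0.4325, 0.2324, 0.0347]
ee_rot: [1.075, 2.951, 0.002]
contact_force: [0.6, -0.2, 5.9]
opening: 0.0374
gripper_force: 31.3
```

```bash
python3 -c "
from h import *
go(.637,.1265,.11)"
```

```text
t 10.58 pos [0.4325 0.2324 0.0347] twist 0.0 q6 -0.4 dp cm [-22.47   5.06  -7.52] open 0.0374 tooly 50.0
```

jog_arm(dp=[[0,0,-0.5],[0,0,-1],[0,0,-1.5],[0,0,-1.5],[-0.8,0.18,-1.5],[-1.6,0.36,-0.5],[-2.4,0.54,0],[-2.4,0.54,0],[-2.4,0.54,0],[-2.4,0.54,0]], twist=[[0,0,0],[0,0,0],[0,0,0],[0,0,0],[0,0,0],[0,0,0],[0,0,0],[0,0,0],[0,0,0],[0,0,0]], hand=[1,1,1,1,1,1,1,1,1,1])

```text
time: 11.42
position: [0.5413, 0.1746, 0.0986]
ee_rot: [-1.075, -2.95, 0.002]
contact_force: [-0.2, 0.8, -1.8]
opening: 0.0373
gripper_force: 30.6
```

jog_arm(dp=[[-2.4,0.54,0],[-2.4,0.54,0],[-2.4,0.54,0],[-1.8,0.4,0],[-1,0.24,0],[-0.47,0.1,0],[0,0,0],[0,0,0]], twist=[[0,0,0],[0,0,0],[0,0,0],[0,0,0],[0,0,0],[0,0,0],[0,0,0],[0,0,0]], hand=[1,1,1,1,1,1,1,1])

```text
time: 12.08
position: [0.6354, 0.1265, 0.0986]
ee_rot: [-1.075, -2.95, 0.001]
contact_force: [-1.0, 0.5, -1.4]
opening: 0.0376
gripper_force: 30.5
```

```bash
python3 -c "
from h import *
go(.637,.1265,.0365)"
```

```text
t 12.08 pos [0.6354 0.1265 0.0986] twist 0.0 q6 -0.69 dp cm [-0.13  0.12  6.21] open 0.0376 tooly 50.0
```

jog_arm(dp=[[-0.13,0.12,0.7],[0,0,1.3],[0,0,1.3],[0,0,1.1],[0,0,0.8],[0,0,0.5],[0,0,0.3],[0,0,0.2],[0,0,0],[0,0,0]], twist=[[0,0,0],[0,0,0],[0,0,0],[0,0,0],[0,0,0],[0,0,0],[0,0,0],[0,0,0],[0,0,0],[0,0,0]], hand=[1,1,1,1,1,1,1,1,1,1])

```text
time: 12.92
position: [0.6387, 0.1263, 0.0375]
ee_rot: [1.075, 2.951, 0.001]
contact_force: [-0.3, 1.3, -2.9]
opening: 0.0376
gripper_force: 30.5
```

jog_arm(dp=[[0,0,0.1],[0,0,0],[0,0,0]], twist=[[0,0,0],[0,0,0],[0,0,0]], hand=[1,1,1])

```text
time: 13.17
position: [0.6385, 0.1263, 0.0364]
ee_rot: [1.076, 2.951, 0.001]
contact_force: [0.5, -0.2, -2.7]
opening: 0.0376
gripper_force: 30.5
```

jog_arm(dp=[[0,0,0.1],[0,0,0],[0,0,0]], twist=[[0,0,0],[0,0,0],[0,0,0]], hand=[1,1,1])

```text
time: 13.42
position: [0.6387, 0.1263, 0.0357]
ee_rot: [1.075, 2.951, 0.001]
contact_force: [-0.3, 0.2, 0.6]
opening: 0.0378
gripper_force: 30.9
```

Touching; release and rise.

jog_arm(dp=[[0,0,0],[0,0,0],[0,0,0],[0,0,0],[0,0,0],[0,0,0],[0,0,0],[0,0,0],[0,0,0]], twist=[[0,0,0],[0,0,0],[0,0,0],[0,0,0],[0,0,0],[0,0,0],[0,0,0],[0,0,0],[0,0,0]], hand=[0.5,0.45,0.4,0.3,0.2,0.1,0,0,0])

```text
time: 14.17
position: [0.6384, 0.1262, 0.0351]
ee_rot: [-1.076, -2.952, -0.0]
contact_force: [0.5, -0.1, -0.7]
opening: 0.0856
gripper_force: 0.0
```

jog_arm(dp=[[0,0,-1],[0,0,-2],[0,0,-2.5],[0,0,-2.5],[0,0,-2.5],[0,0,-1.5],[0,0,0]], twist=[[0,0,0],[0,0,0],[0,0,0],[0,0,0],[0,0,0],[0,0,0],[0,0,0]], hand=[0,0,0,0,0,0,0])

```text
time: 14.75
position: [0.6406, 0.1267, 0.1602]
ee_rot: [1.073, 2.944, 0.007]
contact_force: [0.7, -0.2, -0.1]
opening: 0.0855
gripper_force: 0.0
```

```bash
python3 -c "
from h import *
go(.4536,-.2637,.155)
p,d=snapshot('scene');cv2.imwrite('pics/s4.png',cv2.resize(p[120:260,235:410][:,:,::-1],(700,560)))"
```

```text
t 14.75 pos [0.6406 0.1267 0.1602] twist 0.0 q6 -0.69 dp cm [-10.79 -41.92   0.29] open 0.0855 tooly 50.0
```

View pics/s4.png

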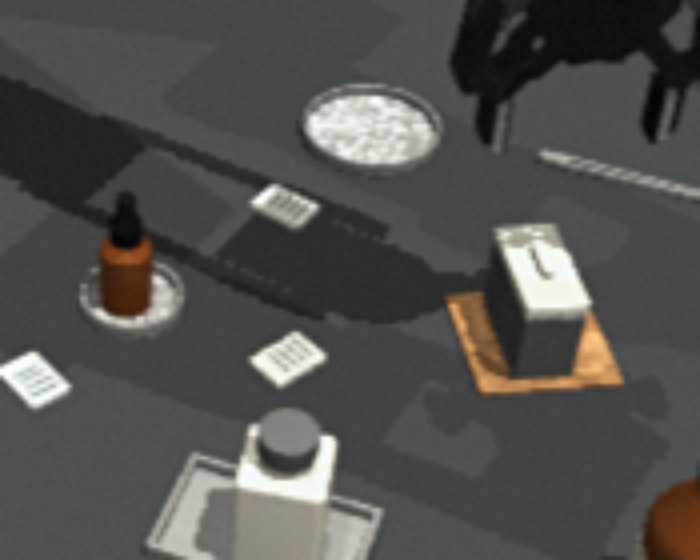

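The slide box stands on the mat at (540,310) and the round tray is empty. The jar is next.

jog_arm(dp=[[-0.4,-1.6,0],[-0.8,-3.1,0],[-0.8,-3.1,0],[-0.8,-3.1,0],[-0.8,-3.1,0],[-0.8,-3.1,0],[-0.8,-3.1,0],[-0.8,-3.1,0],[-0.8,-3.1,0],[-0.8,-3.1,0]], twist=[[0,0,0],[0,0,0],[0,0,0],[0,0,0],[0,0,0],[0,0,0],[0,0,0],[0,0,0],[0,0,0],[0,0,0]], hand=[0,0,0,0,0,0,0,0,0,0])

```text
time: 15.63
position: [0.5049, -0.1494, 0.1536]
ee_rot: [-1.074, -2.949, 0.0]
contact_force: [0.5, -0.2, -0.1]
opening: 0.0851
gripper_force: 0.0
```

jog_arm(dp=[[-0.8,-3.1,0],[-0.8,-3.1,0],[-0.8,-3.1,0],[-0.6,-2.5,0],[-0.15,-0.6,0],[0,0,0],[0,0,0]], twist=[[0,0,0],[0,0,0],[0,0,0],[0,0,0],[0,0,0],[0,0,0],[0,0,0]], hand=[0,0,0,0,0,0,0])

```text
time: 16.22
position: [0.4507, -0.2631, 0.1542]
ee_rot: [-1.076, -2.95, -0.002]
contact_force: [0.8, -0.2, 0.4]
opening: 0.0856
gripper_force: 0.0
```

```bash
python3 -c "
from h import *
go(.4536,-.2637,.037)"
```

```text
t 16.22 pos [ 0.4507 -0.2631  0.1542] twist 0.0 q6 -1.42 dp cm [-0.29  0.13 11.72] open 0.0856 tooly 49.9
```

jog_arm(dp=[[-0.29,0.13,1],[0,0,2],[0,0,2],[0,0,2],[0,0,2],[0,0,1.5],[0,0,0.9],[0,0,0.3],[0,0,0],[0,0,0]], twist=[[0,0,0],[0,0,0],[0,0,0],[0,0,0],[0,0,0],[0,0,0],[0,0,0],[0,0,0],[0,0,0],[0,0,0]], hand=[0,0,0,0,0,0,0,0,0,0])

```text
time: 17.05
position: [0.4548, -0.2644, 0.0384]
ee_rot: [1.074, 2.951, -0.0]
contact_force: [0.5, -0.3, 0.1]
opening: 0.0853
gripper_force: 0.0
```

jog_arm(dp=[[0,0,0],[0,0,0],[0,0,0],[0,0,0],[0,0,0],[0,0,0],[0,0,0],[0,0,0],[0,0,0],[0,0,0]], twist=[[0,0,0],[0,0,0],[0,0,0],[0,0,0],[0,0,0],[0,0,0],[0,0,0],[0,0,0],[0,0,0],[0,0,0]], hand=[0.1,0.15,0.2,0.25,0.3,0.35,0.4,0.5,0.7,1], force=40)

```text
time: 17.88
position: [0.4546, -0.2645, 0.0388]
ee_rot: [1.076, 2.951, 0.001]
contact_force: [-0.7, 2.4, 5.7]
opening: 0.0549
gripper_force: 36.0
```

```bash
python3 -c "
from h import *
go(.4283,.229,.15)"
```

```text
t 17.88 pos [ 0.4546 -0.2645  0.0388] twist 0.0 q6 -1.42 dp cm [ 33.76  36.08 -11.12] open 0.0549 tooly 49.9
```

jog_arm(dp=[[0,0,-0.5],[0,0,-1],[0,0,-1.5],[0,0,-1.5],[0,0,-1.5],[0,0,-1.5],[0,0,-1.5],[0,0,-1.5],[0,0,-1],[0,0,-0.5]], twist=[[0,0,0],[0,0,0],[0,0,0],[0,0,0],[0,0,0],[0,0,0],[0,0,0],[0,0,0],[0,0,0],[0,0,0]], hand=[1,1,1,1,1,1,1,1,1,1])

```text
time: 18.72
position: [0.4545, -0.2649, 0.1597]
ee_rot: [1.075, 2.95, -0.001]
contact_force: [0.1, 0.8, -3.6]
opening: 0.0549
gripper_force: 36.0
```

jog_arm(dp=[[0.5,0.53,0],[1,1.07,0],[1.5,1.6,0],[2,2.14,0],[2,2.14,0],[2,2.14,0],[2,2.14,0],[2,2.14,0],[2,2.14,0],[2,2.14,0]], twist=[[0,0,0],[0,0,0],[0,0,0],[0,0,0],[0,0,0],[0,0,0],[0,0,0],[0,0,0],[0,0,0],[0,0,0]], hand=[1,1,1,1,1,1,1,1,1,1])

```text
time: 19.55
position: [0.439, -0.0136, 0.157]
ee_rot: [-1.074, -2.949, 0.001]
contact_force: [0.4, 0.3, -3.1]
opening: 0.0549
gripper_force: 36.1
```

jog_arm(dp=[[2,2.14,0],[2,2.14,0],[2,2.14,0],[2,2.14,0],[2,2.14,0],[2,2.14,0],[1.5,1.6,0],[1,1.07,0],[0.5,0.53,0],[0,0,0]], twist=[[0,0,0],[0,0,0],[0,0,0],[0,0,0],[0,0,0],[0,0,0],[0,0,0],[0,0,0],[0,0,0],[0,0,0]], hand=[1,1,1,1,1,1,1,1,1,1])

```text
time: 20.38
position: [0.4279, 0.2046, 0.1572]
ee_rot: [-1.071, -2.951, 0.002]
contact_force: [-0.6, -0.2, -2.2]
opening: 0.0549
gripper_force: 36.2
```

```bash
python3 -c "
from h import *
go(.4283,.229,.0395)"
```

```text
t 20.38 pos [0.4279 0.2046 0.1572] twist 0.0 q6 -0.45 dp cm [ 1.52  1.92 11.77] open 0.0549 tooly 50.1
```

jog_arm(dp=[[0.5,0.6,0],[0.6,0.7,0.5],[0.42,0.62,1],[0,0,1.5],[0,0,2],[0,0,2],[0,0,1.5],[0,0,1.2],[0,0,0.8],[0,0,0.5]], twist=[[0,0,0],[0,0,0],[0,0,0],[0,0,0],[0,0,0],[0,0,0],[0,0,0],[0,0,0],[0,0,0],[0,0,0]], hand=[1,1,1,1,1,1,1,1,1,1])

```text
time: 21.22
position: [0.4295, 0.2274, 0.0466]
ee_rot: [-1.076, -2.95, 0.002]
contact_force: [0.0, -0.5, -2.5]
opening: 0.0553
gripper_force: 36.2
```

```bash
python3 -c "
from h import *
go(.4283,.229,.0395)"
```

```text
t 21.22 pos [0.4295 0.2274 0.0466] twist 0.0 q6 -0.41 dp cm [0.19 0.04 0.71] open 0.0553 tooly 49.9
```

jog_arm(dp=[[0.19,0.04,0.2],[0,0,0.2],[0,0,0.1],[0,0,0],[0,0,0]], twist=[[0,0,0],[0,0,0],[0,0,0],[0,0,0],[0,0,0]], hand=[1,1,1,1,1])

```text
time: 21.63
position: [0.4292, 0.2295, 0.0436]
ee_rot: [1.075, 2.951, 0.001]
contact_force: [0.6, 0.2, -3.1]
opening: 0.055
gripper_force: 36.2
```

jog_arm(dp=[[0,0,0.2],[0,0,0.1],[0,0,0],[0,0,0]], twist=[[0,0,0],[0,0,0],[0,0,0],[0,0,0]], hand=[1,1,1,1])

```text
time: 21.97
position: [0.4288, 0.2293, 0.0401]
ee_rot: [-1.076, -2.952, -0.0]
contact_force: [-0.1, 0.7, -2.3]
opening: 0.0546
gripper_force: 36.2
```

jog_arm(dp=[[0,0,0.1],[0,0,0],[0,0,0]], twist=[[0,0,0],[0,0,0],[0,0,0]], hand=[1,1,1])

```text
time: 22.22
position: [0.4288, 0.2293, 0.0391]
ee_rot: [-1.076, -2.952, -0.0]
contact_force: [0.2, -0.1, -3.6]
opening: 0.0549
gripper_force: 36.2
```

jog_arm(dp=[[0,0,0.08],[0,0,0],[0,0,0]], twist=[[0,0,0],[0,0,0],[0,0,0]], hand=[1,1,1])

```text
time: 22.47
position: [0.4289, 0.2294, 0.0388]
ee_rot: [1.076, 2.951, 0.001]
contact_force: [-2.1, -1.2, 5.3]
opening: 0.0549
gripper_force: 36.8
```

Touching; release, rise.

jog_arm(dp=[[0,0,0],[0,0,0],[0,0,0],[0,0,0],[0,0,0],[0,0,0],[0,0,0],[0,0,0]], twist=[[0,0,0],[0,0,0],[0,0,0],[0,0,0],[0,0,0],[0,0,0],[0,0,0],[0,0,0]], hand=[0.32,0.25,0.2,0.1,0,0,0,0])

```text
time: 23.13
position: [0.4289, 0.2293, 0.0383]
ee_rot: [-1.076, -2.952, -0.0]
contact_force: [0.1, -0.3, 0.3]
opening: 0.0855
gripper_force: 0.0
```

jog_arm(dp=[[0,0,-1],[0,0,-2],[0,0,-2.5],[0,0,-2.5],[0,0,-2.5],[0,0,-1.5],[0,0,0]], twist=[[0,0,0],[0,0,0],[0,0,0],[0,0,0],[0,0,0],[0,0,0],[0,0,0]], hand=[0,0,0,0,0,0,0])

```text
time: 23.72
position: [0.4307, 0.2303, 0.1616]
ee_rot: [1.074, 2.947, 0.009]
contact_force: [0.2, -1.2, 0.4]
opening: 0.0857
gripper_force: 0.0
```

```bash
python3 -c "
from h import *
go(.633,-.1083,.155,31.7)
p,d=snapshot('scene');cv2.imwrite('pics/s5.png',cv2.resize(p[100:260,210:410][:,:,::-1],(700,560)))"
```

```text
t 23.72 pos [0.4307 0.2303 0.1616] twist 18.3 q6 -0.4 dp cm [-39.43  -0.59   0.68] open 0.0857 tooly 50.0
```

View pics/s5.png

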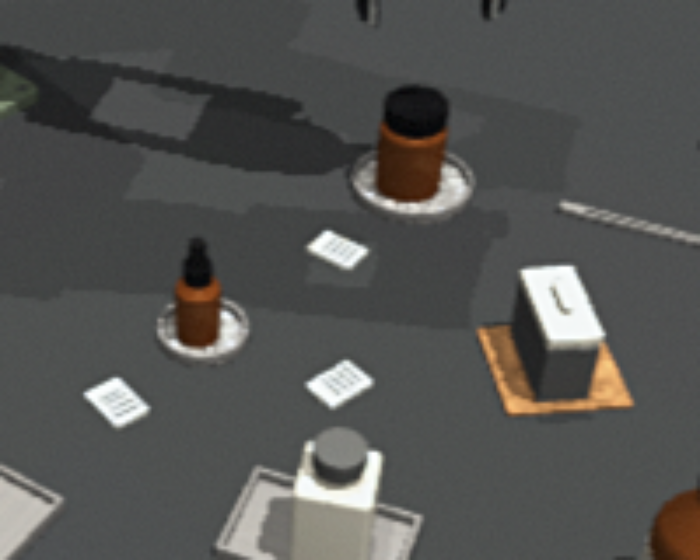

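The jar is centred in the round tray at (412,180), the dropper is at (198,320) and the box at (560,335). The square bottle is next.

jog_arm(dp=[[0,0,0],[0,0,0],[0,0,0],[-1.5,0,0],[-3,-0.05,0],[-3,-0.05,0],[-3,-0.05,0],[-3,-0.05,0],[-3,-0.05,0],[-3,-0.05,0]], twist=[[0,0,6.1],[0,0,6.1],[0,0,6.1],[0,0,0],[0,0,0],[0,0,0],[0,0,0],[0,0,0],[0,0,0],[0,0,0]], hand=[0,0,0,0,0,0,0,0,0,0])

```text
time: 24.6
position: [0.5282, 0.0603, 0.1564]
ee_rot: [-1.53, -2.741, 0.003]
contact_force: [0.5, 0.5, -0.6]
opening: 0.0853
gripper_force: 0.0
```

jog_arm(dp=[[-3,-0.05,0],[-3,-0.05,0],[-3,-0.05,0],[-3,-0.05,0],[-3,-0.05,0],[-3,-0.05,0],[-1.5,0,0],[-0.5,0,0],[0,0,0],[0,0,0]], twist=[[0,0,0],[0,0,0],[0,0,0],[0,0,0],[0,0,0],[0,0,0],[0,0,0],[0,0,0],[0,0,0],[0,0,0]], hand=[0,0,0,0,0,0,0,0,0,0])

```text
time: 25.43
position: [0.63, -0.1093, 0.1569]
ee_rot: [-1.53, -2.74, 0.001]
contact_force: [0.1, 0.5, -0.7]
opening: 0.0856
gripper_force: 0.0
```

```bash
python3 -c "
from h import *
go(.633,-.1083,.042,31.7)"
```

```text
t 25.43 pos [ 0.63   -0.1093  0.1569] twist -0.0 q6 -0.74 dp cm [-0.1   0.33 11.49] open 0.0856 tooly 31.7
```

jog_arm(dp=[[-0.1,0.33,1],[0,0,2],[0,0,2],[0,0,2],[0,0,2],[0,0,1.4],[0,0,0.8],[0,0,0.3],[0,0,0],[0,0,0]], twist=[[0,0,0],[0,0,0],[0,0,0],[0,0,0],[0,0,0],[0,0,0],[0,0,0],[0,0,0],[0,0,0],[0,0,0]], hand=[0,0,0,0,0,0,0,0,0,0])

```text
time: 26.27
position: [0.6348, -0.1088, 0.044]
ee_rot: [1.53, 2.742, 0.001]
contact_force: [-0.7, -0.3, 0.8]
opening: 0.0854
gripper_force: 0.0
```

jog_arm(dp=[[0,0,0],[0,0,0],[0,0,0],[0,0,0],[0,0,0],[0,0,0],[0,0,0],[0,0,0],[0,0,0],[0,0,0]], twist=[[0,0,0],[0,0,0],[0,0,0],[0,0,0],[0,0,0],[0,0,0],[0,0,0],[0,0,0],[0,0,0],[0,0,0]], hand=[0.15,0.22,0.28,0.34,0.4,0.45,0.5,0.6,0.8,1], force=35)

```text
time: 27.1
position: [0.6348, -0.1091, 0.0438]
ee_rot: [1.531, 2.742, 0.001]
contact_force: [0.8, 1.9, 4.9]
opening: 0.0479
gripper_force: 36.2
```

```bash
python3 -c "
from h import *
go(.45,-.2675,.11)"
```

```text
t 27.1 pos [ 0.6348 -0.1091  0.0438] twist 0.0 q6 -0.74 dp cm [ -3.79 -24.04  -6.64] open 0.0479 tooly 31.6
```

jog_arm(dp=[[0,0,-0.5],[0,0,-1],[0,0,-1.5],[0,0,-1.5],[-0.1,-0.8,-1.5],[-0.2,-1.5,-1],[-0.35,-2.2,0],[-0.35,-2.2,0],[-0.35,-2.2,0],[-0.35,-2.2,0]], twist=[[0,0,0],[0,0,0],[0,0,0],[0,0,0],[0,0,0],[0,0,0],[0,0,0],[0,0,0],[0,0,0],[0,0,0]], hand=[1,1,1,1,1,1,1,1,1,1])

```text
time: 27.93
position: [0.5463, -0.1831, 0.1136]
ee_rot: [-1.531, -2.742, 0.001]
contact_force: [-0.3, -1.0, -1.7]
opening: 0.0476
gripper_force: 36.6
```

jog_arm(dp=[[-0.35,-2.2,0],[-0.35,-2.2,0],[-0.35,-2.2,0],[-0.35,-2.2,0],[-0.35,-2.2,0],[-0.25,-1.5,0],[-0.1,-0.5,0],[0,0,0],[0,0,0]], twist=[[0,0,0],[0,0,0],[0,0,0],[0,0,0],[0,0,0],[0,0,0],[0,0,0],[0,0,0],[0,0,0]], hand=[1,1,1,1,1,1,1,1,1])

```text
time: 28.68
position: [0.4489, -0.2681, 0.1136]
ee_rot: [1.533, 2.742, 0.001]
contact_force: [-1.0, -0.3, -2.4]
opening: 0.0476
gripper_force: 36.7
```

```bash
python3 -c "
from h import *
go(.45,-.2675,.0438)"
```

```text
t 28.68 pos [ 0.4489 -0.2681  0.1136] twist 0.0 q6 -1.11 dp cm [-0.01  0.12  6.98] open 0.0476 tooly 31.6
```

jog_arm(dp=[[0,0.12,0.7],[0,0,1.4],[0,0,1.4],[0,0,1.2],[0,0,1],[0,0,0.6],[0,0,0.3],[0,0,0.15],[0,0,0],[0,0,0]], twist=[[0,0,0],[0,0,0],[0,0,0],[0,0,0],[0,0,0],[0,0,0],[0,0,0],[0,0,0],[0,0,0],[0,0,0]], hand=[1,1,1,1,1,1,1,1,1,1])

```text
time: 29.52
position: [0.4506, -0.2676, 0.0462]
ee_rot: [1.531, 2.742, 0.0]
contact_force: [-0.2, 0.5, -2.9]
opening: 0.0476
gripper_force: 36.7
```

jog_arm(dp=[[0,0,0.1],[0,0,0],[0,0,0]], twist=[[0,0,0],[0,0,0],[0,0,0]], hand=[1,1,1])

```text
time: 29.77
position: [0.4503, -0.2675, 0.0451]
ee_rot: [1.531, 2.742, 0.0]
contact_force: [0.1, -0.2, -2.9]
opening: 0.0478
gripper_force: 36.7
```

jog_arm(dp=[[0,0,0.1],[0,0,0],[0,0,0]], twist=[[0,0,0],[0,0,0],[0,0,0]], hand=[1,1,1])

```text
time: 30.02
position: [0.4502, -0.2674, 0.0438]
ee_rot: [1.531, 2.743, 0.0]
contact_force: [1.4, -0.5, -1.9]
opening: 0.048
gripper_force: 36.7
```

jog_arm(dp=[[0,0,0.06],[0,0,0],[0,0,0]], twist=[[0,0,0],[0,0,0],[0,0,0]], hand=[1,1,1])

```text
time: 30.27
position: [0.4502, -0.2674, 0.0438]
ee_rot: [1.531, 2.743, 0.0]
contact_force: [-1.9, 0.4, 4.8]
opening: 0.0476
gripper_force: 37.3
```

jog_arm(dp=[[0,0,0],[0,0,0],[0,0,0],[0,0,0],[0,0,0],[0,0,0],[0,0,0],[0,0,0]], twist=[[0,0,0],[0,0,0],[0,0,0],[0,0,0],[0,0,0],[0,0,0],[0,0,0],[0,0,0]], hand=[0.4,0.35,0.3,0.2,0.1,0,0,0])

```text
time: 30.93
position: [0.4502, -0.2674, 0.0431]
ee_rot: [-1.531, -2.743, -0.0]
contact_force: [0.2, -0.2, -0.7]
opening: 0.0854
gripper_force: 0.0
```

jog_arm(dp=[[0,0,-1],[0,0,-2],[0,0,-2.5],[0,0,-2.5],[0,0,-2.5],[0,0,-1],[0,0,0],[0,0,0]], twist=[[0,0,0],[0,0,0],[0,0,0],[0,0,0],[0,0,0],[0,0,0],[0,0,0],[0,0,0]], hand=[0,0,0,0,0,0,0,0])

```text
time: 31.6
position: [0.45, -0.2673, 0.1582]
ee_rot: [1.531, 2.743, 0.0]
contact_force: [0.2, 0.8, 0.4]
opening: 0.0851
gripper_force: 0.0
```

```bash
python3 - <<'E'
from h import *
p,d=snapshot("top");P=cloud("top",d);u,v=192,118;s=26
sl=np.s_[v-s:v+s,u-s:u+s];vv,uu=np.mgrid[sl];z=P[sl][...,2]
k=(z>.055)&(z<.085);n,l,st,_=cv2.connectedComponentsWithStats(k.astype(np.uint8));k=l==1+st[1:,4].argmax()
print(k.sum(),*rect(plane("top",np.c_[uu[k],vv[k]],.066)),np.median(z[k]))
go(.638,.1265,.155,50)
g=p.astype(int).max(2);u,v=281,123;s=26;sl=np.s_[v-s:v+s,u-s:u+s];vv,uu=np.mgrid[sl]
m=(g[sl]>np.median(g[sl][:3])+22);m=cv2.morphologyEx(m.astype(np.uint8),cv2.MORPH_OPEN,np.ones((2,2)))>0
print("obl",*rect(plane("top",np.c_[uu[m],vv[m]],.01)))
cv2.imwrite('pics/t6.png',cv2.resize(p[60:260,100:400][:,:,::-1],(780,520)))
E
```

```text
471 [635.4 125. ] [77.5 42.8] -42.5 0.06648880382292399
t 31.65 pos [ 0.4495 -0.2669  0.1572] twist -18.3 q6 -1.11 dp cm [10.85 42.26  0.23] open 0.0853 tooly 31.7
obl [ 624.  -113.9] [115.2  75.5] 22.8
```

View pics/t6.png

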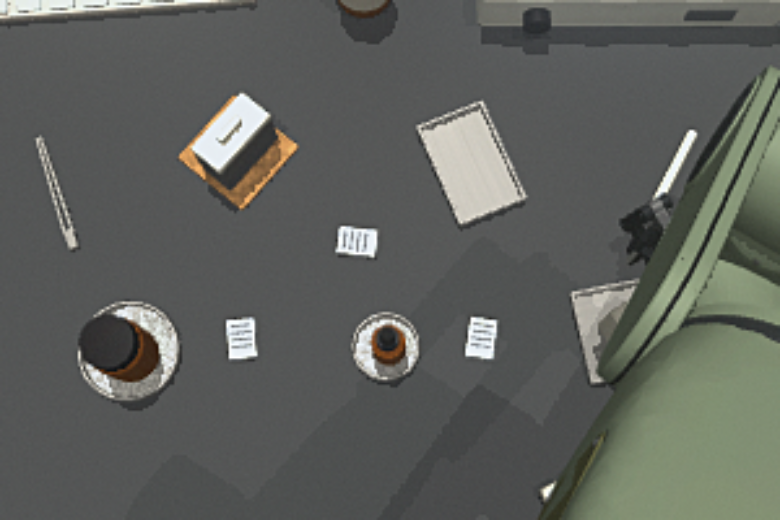

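The box on the mat is at (235,130), the oblong tray is empty at (470,160), and the jar and dropper are in their trays. The measured box pose agrees with where I released it.

jog_arm(dp=[[0,0,0],[0,0,0],[0,0,0],[0.4,1.6,0],[0.8,3.1,0],[0.8,3.1,0],[0.8,3.1,0],[0.8,3.1,0],[0.8,3.1,0],[0.8,3.1,0]], twist=[[0,0,-6.1],[0,0,-6.1],[0,0,-6.1],[0,0,0],[0,0,0],[0,0,0],[0,0,0],[0,0,0],[0,0,0],[0,0,0]], hand=[0,0,0,0,0,0,0,0,0,0])

```text
time: 32.48
position: [0.5397, -0.0777, 0.1561]
ee_rot: [-1.074, -2.948, 0.001]
contact_force: [0.7, 0.1, 0.3]
opening: 0.0853
gripper_force: 0.0
```

jog_arm(dp=[[0.8,3.1,0],[0.8,3.1,0],[0.8,3.1,0],[0.8,3.1,0],[0.8,3.1,0],[0.8,3.1,0],[0.6,2.4,0],[0.2,0.8,0],[0,0,0],[0,0,0]], twist=[[0,0,0],[0,0,0],[0,0,0],[0,0,0],[0,0,0],[0,0,0],[0,0,0],[0,0,0],[0,0,0],[0,0,0]], hand=[0,0,0,0,0,0,0,0,0,0])

```text
time: 33.32
position: [0.6367, 0.123, 0.1565]
ee_rot: [-1.074, -2.949, 0.004]
contact_force: [0.3, -0.6, -0.1]
opening: 0.0857
gripper_force: 0.0
```

```bash
python3 -c "
from h import *
go(.637,.126,.036,49.5)"
```

```text
t 33.32 pos [0.6367 0.123  0.1565] twist 0.5 q6 -0.7 dp cm [ 0.15  0.29 12.05] open 0.0857 tooly 50.0
```

jog_arm(dp=[[0.2,0.2,1],[0,0,2],[0,0,2],[0,0,2],[0,0,2],[0,0,1.6],[0,0,1],[0,0,0.4],[0,0,0],[0,0,0]], twist=[[0,0,0],[0,0,0],[0,0,0],[0,0,0],[0,0,0],[0,0,0],[0,0,0],[0,0,0],[0,0,0],[0,0,0]], hand=[0,0,0,0,0,0,0,0,0,0])

```text
time: 34.15
position: [0.6378, 0.1261, 0.0388]
ee_rot: [1.076, 2.951, 0.001]
contact_force: [0.2, 0.5, -0.3]
opening: 0.0855
gripper_force: 0.0
```

jog_arm(dp=[[0,0,0],[0,0,0],[0,0,0],[0,0,0],[0,0,0],[0,0,0],[0,0,0],[0,0,0],[0,0,0],[0,0,0]], twist=[[0,0,0],[0,0,0],[0,0,0],[0,0,0],[0,0,0],[0,0,0],[0,0,0],[0,0,0],[0,0,0],[0,0,0]], hand=[0.2,0.3,0.4,0.5,0.6,0.7,0.8,0.9,1,1], force=30)

```text
time: 34.98
position: [0.6379, 0.1267, 0.0388]
ee_rot: [1.075, 2.951, 0.001]
contact_force: [-0.6, 1.6, 5.6]
opening: 0.0379
gripper_force: 31.5
```

```bash
python3 -c "
from h import *
go(.624,-.1133,.11,112.8)"
```

```text
t 34.98 pos [0.6379 0.1267 0.0388] twist -62.8 q6 -0.69 dp cm [ 10.57 -21.58  -7.13] open 0.0379 tooly 50.0
```

jog_arm(dp=[[0,0,-0.5],[0,0,-1],[0,0,-1.5],[0,0,-1.5],[0,0,-1.5],[0,0,-1],[0,0,0],[0,0,0]], twist=[[0,0,0],[0,0,0],[0,0,0],[0,0,0],[0,0,0],[0,0,0],[0,0,-2],[0,0,-4]], hand=[1,1,1,1,1,1,1,1])

```text
time: 35.65
position: [0.6376, 0.1263, 0.1092]
ee_rot: [0.916, 3.004, 0.001]
contact_force: [-0.9, 0.4, -1.8]
opening: 0.0378
gripper_force: 30.7
```

jog_arm(dp=[[0,0,0],[0,0,0],[0,0,0],[0,0,0],[0,0,0],[0,0,0],[0,0,0],[0,0,0],[0,0,0],[0,0,0]], twist=[[0,0,-6.5],[0,0,-6.5],[0,0,-6.5],[0,0,-6.5],[0,0,-6.5],[0,0,-6.5],[0,0,-6.5],[0,0,-6.5],[0,0,-3.8],[0,0,-1]], hand=[1,1,1,1,1,1,1,1,1,1])

```text
time: 36.48
position: [0.6371, 0.1263, 0.108]
ee_rot: [0.622, -3.078, 0.0]
contact_force: [0.5, -0.1, -2.3]
opening: 0.0378
gripper_force: 30.7
```

```bash
python3 -c "
from h import *
go(.624,-.1133,.11,112.8)"
```

```text
t 36.48 pos [0.6371 0.1263 0.108 ] twist 0.1 q6 -1.79 dp cm [ 10.49 -21.58  -0.2 ] open 0.0378 tooly 112.9
```

jog_arm(dp=[[0.4,-0.8,0],[0.8,-1.6,0],[1.1,-2.3,0],[1.1,-2.3,0],[1.1,-2.3,0],[1.1,-2.3,0],[1.1,-2.3,0],[1.1,-2.3,0],[1.1,-2.2,0],[1.1,-2.2,0]], twist=[[0,0,0],[0,0,0],[0,0,0],[0,0,0],[0,0,0],[0,0,0],[0,0,0],[0,0,0],[0,0,0],[0,0,0]], hand=[1,1,1,1,1,1,1,1,1,1])

```text
time: 37.32
position: [0.6243, -0.1042, 0.1082]
ee_rot: [0.617, -3.08, 0.0]
contact_force: [0.6, -0.5, -1.9]
opening: 0.0375
gripper_force: 30.7
```

jog_arm(dp=[[0.4,-0.7,0],[0.2,-0.3,0],[0,0,0],[0,0,0]], twist=[[0,0,0],[0,0,0],[0,0,0],[0,0,0]], hand=[1,1,1,1])

```text
time: 37.65
position: [0.6231, -0.1131, 0.1081]
ee_rot: [0.619, -3.08, -0.001]
contact_force: [-1.2, 0.0, -1.7]
opening: 0.0376
gripper_force: 30.8
```

```bash
python3 -c "
from h import *
go(.624,-.1133,.0378,112.8)"
```

```text
t 37.65 pos [ 0.6231 -0.1131  0.1081] twist -0.1 q6 -2.17 dp cm [-0.07 -0.06  7.03] open 0.0376 tooly 112.7
```

jog_arm(dp=[[-0.07,-0.06,0.7],[0,0,1.4],[0,0,1.4],[0,0,1.2],[0,0,1],[0,0,0.6],[0,0,0.3],[0,0,0.2],[0,0,0],[0,0,0]], twist=[[0,0,0],[0,0,0],[0,0,0],[0,0,0],[0,0,0],[0,0,0],[0,0,0],[0,0,0],[0,0,0],[0,0,0]], hand=[1,1,1,1,1,1,1,1,1,1])

```text
time: 38.48
position: [0.6246, -0.1141, 0.0407]
ee_rot: [-0.619, 3.079, -0.0]
contact_force: [0.1, 0.2, -1.4]
opening: 0.0373
gripper_force: 30.8
```

jog_arm(dp=[[0,0,0.1],[0,0,0],[0,0,0]], twist=[[0,0,0],[0,0,0],[0,0,0]], hand=[1,1,1])

```text
time: 38.73
position: [0.6243, -0.1141, 0.0395]
ee_rot: [-0.62, 3.079, -0.0]
contact_force: [-0.7, 0.7, -1.2]
opening: 0.0376
gripper_force: 30.8
```

jog_arm(dp=[[0,0,0.12],[0,0,0],[0,0,0]], twist=[[0,0,0],[0,0,0],[0,0,0]], hand=[1,1,1])

```text
time: 38.98
position: [0.6241, -0.114, 0.038]
ee_rot: [0.62, -3.08, -0.0]
contact_force: [-0.1, -0.2, -1.9]
opening: 0.0377
gripper_force: 30.8
```

jog_arm(dp=[[0,0,0.06],[0,0,0],[0,0,0]], twist=[[0,0,0],[0,0,0],[0,0,0]], hand=[1,1,1])

```text
time: 39.23
position: [0.6242, -0.1141, 0.0378]
ee_rot: [-0.62, 3.08, -0.0]
contact_force: [-1.8, 0.4, 2.7]
opening: 0.0377
gripper_force: 31.1
```

jog_arm(dp=[[0,0,0],[0,0,0],[0,0,0],[0,0,0],[0,0,0],[0,0,0],[0,0,0],[0,0,0],[0,0,0]], twist=[[0,0,0],[0,0,0],[0,0,0],[0,0,0],[0,0,0],[0,0,0],[0,0,0],[0,0,0],[0,0,0]], hand=[0.5,0.45,0.4,0.3,0.2,0.1,0,0,0])

```text
time: 39.98
position: [0.6242, -0.114, 0.0374]
ee_rot: [-0.62, 3.08, 0.0]
contact_force: [0.0, 0.3, 0.3]
opening: 0.0852
gripper_force: 0.0
```

jog_arm(dp=[[0,0,-1],[0,0,-2],[0,0,-2.5],[0,0,-2.5],[0,0,-2.5],[0,0,-2.5],[0,0,-2.5],[0,0,-1],[0,0,0],[0,0,0]], twist=[[0,0,0],[0,0,0],[0,0,0],[0,0,0],[0,0,0],[0,0,0],[0,0,0],[0,0,0],[0,0,0],[0,0,0]], hand=[0,0,0,0,0,0,0,0,0,0])

```text
time: 40.82
position: [0.6239, -0.114, 0.2023]
ee_rot: [-0.62, 3.08, 0.0]
contact_force: [0.2, 0.2, -0.2]
opening: 0.0853
gripper_force: 0.0
```

jog_arm(dp=[[0.6,1.5,0],[1,3,0],[1,3,0],[1,3,0],[1,3,0],[1,3,0],[1,3,0],[0.5,1.5,0],[0,0,0],[0,0,0]], twist=[[0,0,0],[0,0,0],[0,0,0],[0,0,0],[0,0,0],[0,0,0],[0,0,0],[0,0,0],[0,0,0],[0,0,0]], hand=[0,0,0,0,0,0,0,0,0,0])

```text
time: 41.65
position: [0.4765, 0.0524, 0.2011]
ee_rot: [0.622, -3.077, 0.0]
contact_force: [-0.6, -0.4, 1.0]
opening: 0.0853
gripper_force: 0.0
```

```bash
python3 - <<'E'
from h import *
p,d=snapshot("top");P=cloud("top",d)
cv2.imwrite('pics/t7.png',cv2.resize(p[60:260,100:400][:,:,::-1],(780,520)))
for n,u,v,lo,hi,zz in(("small",249,193,.085,.105,.095),("round",148,190,.08,.095,.086),("sq",341,187,.088,.105,.095),("obl",281,123,.055,.08,.066)):
    s=26;sl=np.s_[v-s:v+s,u-s:u+s];vv,uu=np.mgrid[sl];z=P[sl][...,2];k=(z>lo)&(z<hi)
    print(n,k.sum(),*(rect(plane("top",np.c_[uu[k],vv[k]],zz)) if k.sum()>5 else ()))
print(env.state()["contact_force"])
E
```

```text
small 21 [432.7 -26.7] [9.6 9.5] -0.1
round 0
sq 161 [ 448.3 -266.2] [33.3 31.7] 87.8
obl 452 [ 621.9 -112.2] [78.3 39.6] 22.7
[-0.14586875 -0.38259237 -0.12718476]
```

View pics/t7.png

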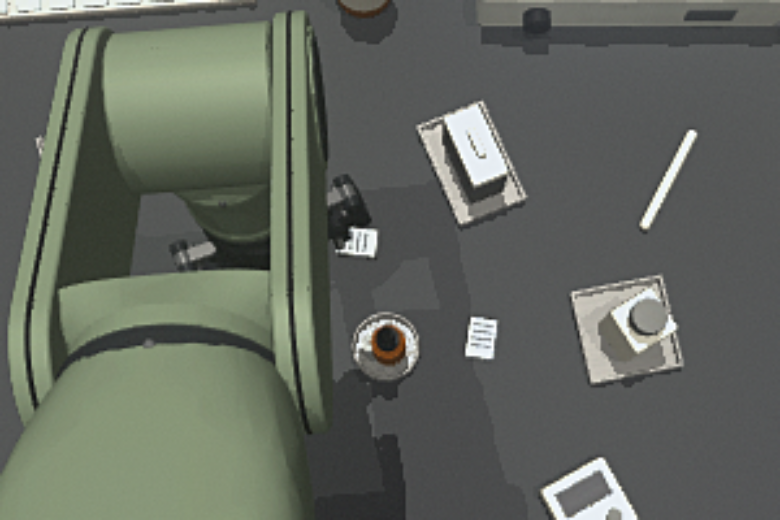

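The box is at (475,150), the square bottle at (645,320) and the dropper at (387,343). All three are within about 3 mm of their tray centres. The arm hides the jar in this view, but it was seen centred in the previous top view. Handing in.

```bash
python3 -c "
from cell import env
print(env.hand_in())"
```

```text
the job is handed in; nothing more can be done
None
```

The job is handed in at about 42 s on the robot's clock: all four containers stand released in their own trays and the mat is empty; the hand-in call gave no verdict.

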